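# Roll the gel polish bottle onto its shade line

### The job

The nail salon's swatch board is being laid out for its picture: with your fingertips, push the top of the lying teal gel polish bottle so that it rolls across the board until it rests centred on the teal line, lying along it and within the line's length. Touch it with the fingers only and do not pick it up or drag it there without rolling; leave the standing bottles and everything else where they are.

Things in the scene. Friction and masses are not known exactly. Their poses are not given: they have to be found in the camera images.
- teal_bottle: gel polish bottle to roll: plain cylinder, 26 mm diameter, 84 mm long, half teal glass, half gold cap, about 55 g, lying on the bare middle of the board. Origin at its middle on its axis, 13 mm above the board's top face. Its y axis runs along its length, cap to glass; x and z turn as it rolls. It advances half as far as a fingertip that strokes its top without slip; rolling resistance soon stops it
- teal_line (a point): middle of the teal line painted on the board, at its top face: 4 mm wide, 150 mm long, flat, in line with the row of five teal nail tips. y runs along the line towards the nail tips; x is square to it, away from the robot give or take 0.3 rad. It may be any of four parallel lines (teal, magenta, violet, orange-coral): two on the robot's side of the bottle, two beyond it
- board: white swatch board, 270 mm (its x) by 400 mm (its y), 6 mm thick, level, rounded corners, fixed to the table; origin at the centre of its underside. Nail tips, 3.4 mm high, on its +y half; lines and bottles on its -y half. The lines run along its y, 52 and 87 mm either side of its middle; the bottle starts within 12 mm of its middle, nearly parallel to the lines
- magenta_bottle: magenta gel polish bottle like the teal one, with a gold cap, but standing upright near the board's -y edge; 26 mm diameter, 84 mm tall; origin at the centre of its foot. Leave it alone
- violet_bottle: violet gel polish bottle like the teal one, with a gold cap, but standing upright near the board's -y edge; 26 mm diameter, 84 mm tall; origin at the centre of its foot. Leave it alone
- coral_bottle: orange-coral gel polish bottle like the teal one, with a gold cap, but standing upright near the board's -y edge; 26 mm diameter, 84 mm tall; origin at the centre of its foot. Leave it alone
- nail_file: grey and pink nail file, 178 x 16 x 4 mm, lying on the table to the left of the board; origin at the centre of its underside, length along its x. Leave it alone
- powder_jar: round pink jar with white lid, 56 mm diameter, 45 mm tall, standing on the table to the left of the board; origin at the centre of its foot. Leave it alone
- dust_brush: pink dust brush with white bristles up, 115 x 20 mm, 36 mm high, lying on the table to the right of the board; origin at the centre of its underside, length along its x. Leave it alone
Things that resemble listed ones, but are neither listed nor needed, are in the scene too. Leave any green look-alike of the teal_bottle alone.

How it is judged:
On the way:
1. the bottle has rolled (not slid) past a quarter turn (angle between teal_bottle's own z axis and vertical above 1.6 rad).
At the end, for the whole second after the job is handed in: the teal bottle lies still on the board with its middle within 7 mm of the teal line's centre line and within 33 mm of the line's midpoint along it (so it is within the line's length), its axis within 0.17 rad (10 degrees) of the line (x of teal_bottle in the frame of teal_line between -0.007 and 0.007 m and y of teal_bottle in the frame of teal_line between -0.033 and 0.033 m and angle between the y axis of teal_bottle and the y axis of teal_line, either way round below 0.17 rad and height (world z) of teal_bottle between 0.016 and 0.022 m and linear speed of teal_bottle below 0.01 m/s and angular speed of teal_bottle below 0.3 rad/s); the robot touches nothing.
It fails at once if the arm or the gripper's body, not the fingers, pushes the teal bottle (contact force between the arm and teal_bottle above 0.5 N).
It fails at once if the teal bottle is lifted more than 8 mm off the board (height (world z) of teal_bottle above 0.027 m).
It fails at once if the teal bottle drops off the board (height (world z) of teal_bottle below 0.0145 m).
It fails at once if another object is shifted by more than 15 mm (distance of any of magenta_bottle, violet_bottle, coral_bottle, nail_file, powder_jar, dust_brush from where it was at the start of the episode above 0.015 m).
It fails at once if a standing bottle or the jar is tipped over (angle between any of magenta_bottle, violet_bottle, coral_bottle, powder_jar's own z axis and vertical above 0.35 rad).
It also fails if it takes over 58 s, if anything falls off the work surface, if the arm or the gripper's body presses on something with over 40 N, if the wrist force passes 120 N, or if a joint passes its speed limit or range.

### The arm

A 6-joint arm with a two-finger parallel gripper is mounted at the origin on the work surface. World frame = base frame: x ahead of the robot, y to its left, z up, the work surface at z = 0. Lengths are in m, angles in rad, forces in N, time in s.
With the tool pointing down it reaches from about 0.225 to 0.725 m from the base axis. Payload 3.1 kg.
Tool frame: the origin (TCP) lies between the finger pads; the fingertips stand 14 mm ahead of it and the grasp point (between the pads) lies 5 mm behind it; z points along the fingers, y is the line along which they close (so a half turn about z gives the same grasp; the last joint's range is limited). The gripper opens to 85 mm and grips with 20 to 120 N. Pads are 22 mm wide; open, the fingers measure 114 mm over their backs; the gripper's body (76 mm by 85 mm) begins 54 mm behind the grasp point. The pads swing forward as they close: fully open they stand 13 mm farther back than shut.
Start: joints at [0.98, 0.048, 0.099, 1.622, 0, 1.443], TCP at [0.234, 0.47, 0.245] pointing down, gripper open.
Joint ranges: [-2.91, 2.91], [-0.99, 1.94], [-1.21, 1.42], [-2.12, 2.29], [-1.49, 1.47], [-3.14, 3.14]. Speed limits (rad/s): [2.79, 2.79, 3.14, 3.14, 3.14, 3.14].

### API

Orientations are given as a unit quaternion [w, x, y, z].
In Python, from workcell import * gives the robot as it stands. The module is installed in compiled form; this text tells all that it offers.
- The arm moves only by the tool carry_out, never from a script. Its argument "plan" is a list of rows, each a list of 4 numbers: the shift along the tool's x, y, z scaled (see below), then the turn about the tool's z scaled (see below). A call has 1 to 5 rows; each row is the pose to reach, as a shift and turn from the pose commanded when the call began, along the tool's axes at that moment, turning the shorter way round; what a row does not reach only later rows make up. The controller multiplies each number of a shift by 0.1 m and each number of a turn by 180 degrees. A row lasts 1/8 s, in which the tool goes at most 62.5 mm and 10.7 degrees, less where a joint would pass 70% of its speed; a pose out of reach is approached as far as the arm can. A call with a number of a shift or a turn outside -1 to 1 is refused whole. A call with a gripper value outside its range is refused whole. "gripper" is the opening, from 0 (shut) to 1 (fully open), set as the call begins (left out, the last holds). The fingers move at their own pace and stop on an object; the grip force is fixed at half the most. Time passes only in rows, so rows that repeat a pose let the fingers close. It gives the time, the measured TCP pose, the force, the opening and the grip force at its end, in the units of the state.
- get_state(): the state, without advancing time (a new reading comes with each control period).
- grab_frame(name): name is "scene" or "top" or "wrist"; returns a dict with "pixels" (480x640x3 uint8, red, green, blue), "mtx" (3x3 intrinsics, pixels), "rvec" (rotation vector, rad) and "tvec" (3), from world to camera coordinates, as OpenCV has them. Camera axes: x right, y down, z forward; pixel columns grow to the right and rows downward; lengths in m; the calibration is good to about 2 mm. A picture is of the moment at which its call begins. There is no depth.
- sign_off(): hands the job in; it is judged then, once.
The state is a dict: "clock": time; "qpos": joint angles; "qvel": joint speeds; "joint_torque": joint torques, N m; "eef_pos": TCP position; "tcp_rot": TCP orientation; "force": force on the tool from outside, world axes, zero at the start; "wrist_torque": the same for the moment, N m; "grip_width": opening from 0.0 (shut) to 1.0 (fully open); "finger_force": force on a finger pad.
Only numpy, scipy, OpenCV 4.12 (cv2) and the standard library are available. Lean on these libraries where they do the work, as an engineer would, in place of code of your own. Each camera call takes 0.05 s, during which the arm holds its last target. There are 200 camera calls.

## Working session

There is one attempt and no reset: what is moved stays moved. The work goes in short steps, Python scripts to look and compute and a tool call to move; the robot and the scene stay as the last step left them, time stands still between calls to the robot, and variables do not carry over. Pictures are saved under pics/ and viewed, at most 10 in all, crops included, and the job is handed in when it is done.

Besides the shell and the picture viewer there is one more tool, called after "Call:" by a JSON object that holds its "op" and its "data", one argument or row to a line. carry_out: Moves the arm, as the interface text tells. Shifts and turns lie within -1 to 1; 1 stands for 0.1 m of shift or 180 degrees of turn. Its arguments: {"type":"object","properties":{"plan":{"type":"array","items":{"type":"array","items":{"type":"number"}}},"gripper":{"type":"number"}},"required":["plan"]}

```bash
mkdir -p pics; cat > h.py <<'E'
from workcell import *
import numpy as np, cv2
def ray(f,uv,z):
    R,_=cv2.Rodrigues(np.array(f["rvec"],float)); t=np.array(f["tvec"],float).ravel()
    c=-R.T@t; d=R.T@np.linalg.inv(np.array(f["mtx"]))@np.array([uv[0],uv[1],1.])
    return c+d*(z-c[2])/d[2]
def save(f,n,crop=None,s=1):
    p=f["pixels"][:,:,::-1]
    if crop: x0,y0,x1,y1=crop; p=cv2.resize(p[y0:y1,x0:x1],None,fx=s,fy=s)
    cv2.imwrite("pics/"+n,p)
E
python3 - <<'E'
from h import *
s=get_state(); print(s)
for n in ("top","scene"):
    f=grab_frame(n); save(f,n+"0.png"); np.save(n+"0.npy",f,allow_pickle=True)
    R,_=cv2.Rodrigues(np.array(f["rvec"],float)); print(n,-R.T@np.array(f["tvec"]).ravel(), [ray(f,p,0.006)[:2].round(3) for p in ((0,0),(640,0),(320,240))])
E
```

```text
{'clock': 0.0, 'qpos': array([ 9.80222375e-01,  4.87382858e-02,  9.75966531e-02,  1.62200615e+00,
       -2.66873320e-06,  1.44297482e+00]), 'qvel': array([-8.98061531e-04,  6.76185162e-04,  6.90932003e-05,  4.63079617e-04,
       -1.19413421e-03, -1.04756716e-03]), 'joint_torque': array([-4.63633678e-04, -3.38783240e+01,  3.20015430e+01,  2.02487380e-02,
       -2.51143647e-04, -1.80148947e-05]), 'eef_pos': array([0.2340631 , 0.46928737, 0.24412302]), 'tcp_rot': array([-4.12045764e-04,  2.29317130e-01,  9.73351053e-01, -1.10115899e-03]), 'force': array([ 0.00790537, -0.48189325,  0.30747929]), 'wrist_torque': array([ 0.03340495, -0.00838178, -0.00226557]), 'finger_force': 0.0, 'grip_width': 0.997624830584214}
top [ 0.30741094 -0.01336051  1.15770218] [array([1.064, 0.765]), array([ 1.104, -0.835]), array([ 0.478, -0.034])]
scene [1.23294974 0.94883101 0.81388188] [array([ 0.489, -3.784]), array([-3.698, -1.46 ]), array([ 0.478, -0.056])]
```

View pics/top0.png

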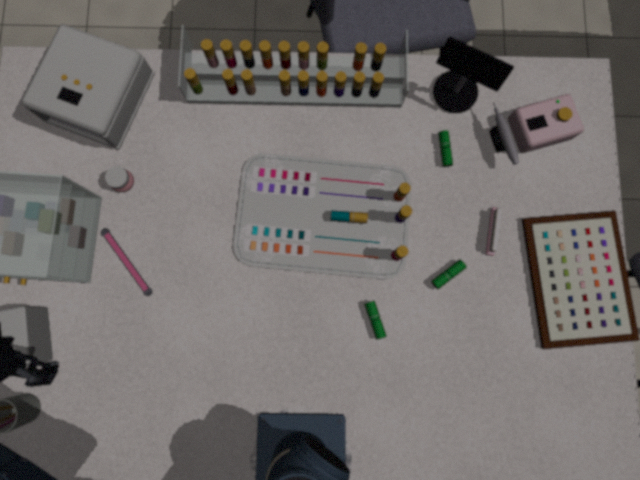

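View pics/scene0.png

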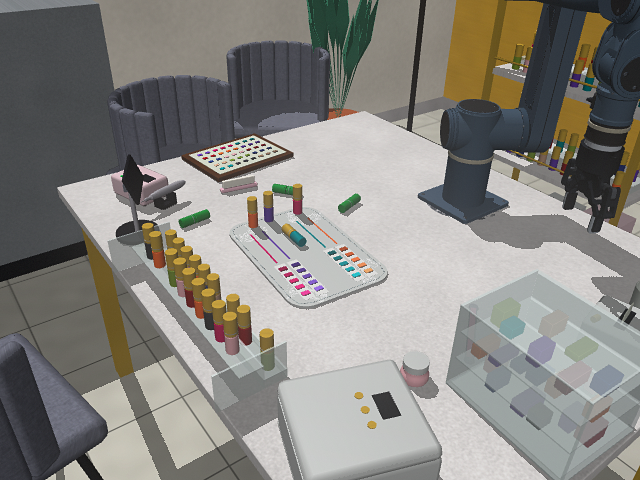

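The top view shows the teal/gold bottle at about (349,217). Parallel lines are magenta (352,181), violet (352,194), teal (348,239) and coral (345,254). Standing bottles are at (403,190), (404,213) and (400,253). The green cylinders at (446,148), (449,274) and (375,319) lie off the board and have no gold cap, so they are look-alikes. The teal/gold bottle is the one meant, and the line in line with the teal nails, on the robot's side, is its target. I'll confirm both in a crop and measure them.

```bash
cat >> h.py <<'E'
def comps(f,lo,hi,box,amin=6):
    hsv=cv2.cvtColor(f["pixels"],cv2.COLOR_RGB2HSV); m=cv2.inRange(hsv,np.array(lo),np.array(hi))
    k=np.zeros_like(m); x0,y0,x1,y1=box; k[y0:y1,x0:x1]=m[y0:y1,x0:x1]
    n,l,st,c=cv2.connectedComponentsWithStats(k,connectivity=8)
    return [(st[i,4],np.argwhere(l==i)[:,::-1]) for i in range(1,n) if st[i,4]>=amin]
E
python3 - <<'E'
from h import *
for n,box,crop in (("top",(235,155,415,280),(230,150,420,290)),("scene",(225,180,390,310),None)):
    f=np.load(n+"0.npy",allow_pickle=True).item()
    if crop: save(f,"crop.png",crop,4)
    for nm,lo,hi in (("teal",(80,80,40),(100,255,255)),("gold",(12,100,60),(28,255,255))):
        for a,p in comps(f,lo,hi,box):
            (c,wh,an)=cv2.minAreaRect(p.astype(np.float32)); m=p.mean(0)
            z=.019 if a>60 and nm=="teal" or nm=="gold" else .006
            print(n,nm,a,m.round(1),np.round(wh,1),p.min(0),p.max(0),ray(f,m,z).round(4))
E
```

```text
top teal 166 [339.6 215.6] [17.7  9.3] [331 211] [348 221] [ 0.533  -0.0781  0.019 ]
top teal 44 [254.6 230.1] [8. 5.] [252 226] [257 234] [0.4981 0.1172 0.006 ]
top teal 36 [266.1 231.5] [7. 4.] [264 228] [268 235] [0.4954 0.0906 0.006 ]
top teal 34 [277.9 232.4] [7. 4.] [276 229] [280 236] [0.4937 0.0634 0.006 ]
top teal 28 [289.5 233.5] [7. 3.] [288 230] [291 237] [0.4915 0.0365 0.006 ]
top teal 22 [301.2 234.4] [3.4 5.6] [299 232] [303 237] [0.49   0.0095 0.006 ]
top gold 103 [404.  188.3] [ 9.9 13.4] [398 183] [409 197] [ 0.6002 -0.2276  0.019 ]
top gold 104 [405.7 210.9] [10.3 11.2] [400 205] [411 217] [ 0.5467 -0.2307  0.019 ]
top gold 165 [358.4 217.1] [17.3  9.4] [350 212] [367 222] [ 0.5302 -0.1216  0.019 ]
top gold 28 [252.6 245. ] [4. 6.] [251 242] [255 248] [0.4615 0.119  0.019 ]
top gold 17 [264.6 246.4] [5. 3.] [263 244] [266 249] [0.4588 0.0917 0.019 ]
top gold 106 [401.6 251.2] [10.6 10.6] [396 246] [407 257] [ 0.4529 -0.22    0.019 ]
scene teal 64 [311.1 234.3] [38.9  1.6] [296 221] [325 247] [ 0.4927 -0.0751  0.019 ]
scene teal 158 [297.7 238.4] [17.   9.2] [290 23
[... 323 characters left out ...]
5 266] [354 271] [0.494  0.0865 0.006 ]
scene teal 34 [355.9 274.3] [4.1 7.9] [352 272] [360 277] [0.4962 0.1139 0.006 ]
scene gold 135 [297.  191.4] [16.  8.] [293 184] [301 200] [ 0.3897 -0.2912  0.019 ]
scene gold 140 [267.8 198.5] [16.  9.] [263 191] [272 207] [ 0.4831 -0.3022  0.019 ]
scene gold 151 [251.8 204.1] [17.  9.] [247 196] [256 213] [ 0.5378 -0.2994  0.019 ]
scene gold 94 [287.2 229.1] [12.7  9.2] [282 224] [295 237] [ 0.5294 -0.1318  0.019 ]
scene gold 26 [367.8 270. ] [3.2 7.9] [364 268] [372 272] [0.474  0.1304 0.019 ]
scene gold 238 [234.9 302.9] [15. 23.] [226 294] [249 309] [0.7914 0.0589 0.019 ]
scene gold 7 [225. 306.] [6. 0.] [225 303] [225 309] [0.814  0.0561 0.019 ]
```

View pics/crop.png

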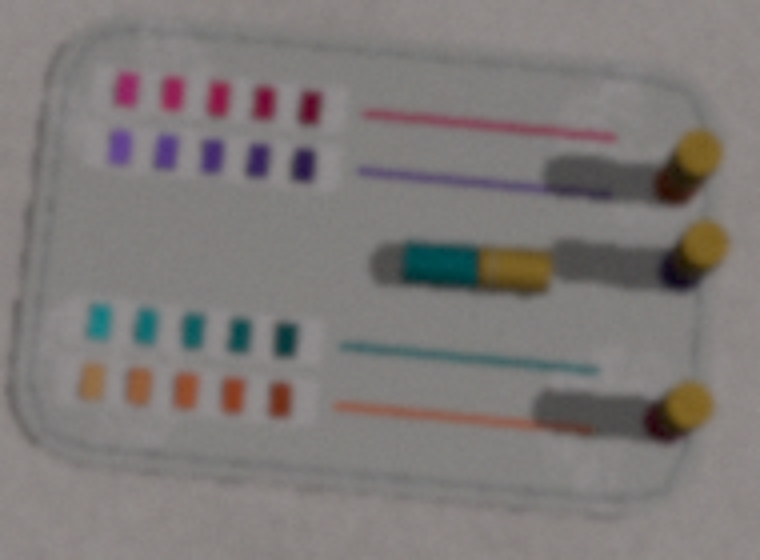

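The crop confirms it: the teal/gold bottle is in the middle of the board. The teal line runs from crop (342,346) to (598,370), in line with the teal nails and next on the robot's side.

```bash
python3 - <<'E'
from h import *
for n,box in (("top",(306,228,390,250)),("scene",(290,215,330,252))):
    f=np.load(n+"0.npy",allow_pickle=True).item()
    for a,p in comps(f,(78,30,30),(102,255,255),box):
        if n=="scene" and a>100: continue
        w=np.array([ray(f,q,.006)[:2] for q in p]); b=np.polyfit(w[:,1],w[:,0],1)
        print(n,a,"mean",w.mean(0).round(4),"y",w[:,1].min().round(3),w[:,1].max().round(3),"slope",b.round(4))
s=get_state(); R=cv2.Rodrigues(np.zeros(3))
from scipy.spatial.transform import Rotation as Ro
q=s["tcp_rot"]; print(Ro.from_quat(q[[1,2,3,0]]).as_matrix().round(3))
E
```

```text
top 148 mean [ 0.4802 -0.0971] y -0.17 -0.022 slope [0.0833 0.4883]
scene 74 mean [ 0.4801 -0.0941] y -0.171 -0.023 slope [0.0842 0.4881]
[[-0.895  0.446 -0.001]
 [ 0.446  0.895 -0.002]
 [ 0.    -0.002 -1.   ]]
```

The target is line middle (0.480,-0.097) with heading 0.0835 rad. The bottle is at (0.5315,-0.100), 52 mm beyond the line and nearly parallel to it.

Call:
{"op": "carry_out", "data": {
  "plan": [
    [-0.4,-0.28,0,-0.05],
    [-0.8,-0.56,0,-0.1],
    [-1,-0.7,0,-0.1206],
    [-1,-0.7,0,-0.1206]
  ],
  "gripper": 0
}}

```text
clock: 0.6
eef_pos: [0.2931, 0.3613, 0.2449]
tcp_rot: [-0.0, 0.044, 0.999, -0.0]
force: [0.2, 0.3, 0.2]
grip_width: 0.143
finger_force: 0.0
```

Call:
{"op": "carry_out", "data": {
  "plan": [
    [-0.28,-0.44,0,0],
    [-0.57,-0.88,0,0]
  ]
}}

```text
clock: 0.85
eef_pos: [0.3419, 0.2702, 0.2449]
tcp_rot: [-0.0, 0.041, 0.999, 0.0]
force: [0.3, -0.1, 0.2]
grip_width: 0.004
finger_force: 0.0
```

Call:
{"op": "carry_out", "data": {
  "plan": [
    [-0.28,-0.44,0,0],
    [-0.57,-0.88,0,0]
  ]
}}

```text
clock: 1.1
eef_pos: [0.3919, 0.1772, 0.2451]
tcp_rot: [-0.0, 0.042, 0.999, 0.0]
force: [1.1, 0.2, -0.1]
grip_width: 0.001
finger_force: 0.0
```

Call:
{"op": "carry_out", "data": {
  "plan": [
    [-0.28,-0.44,0,0],
    [-0.57,-0.88,0,0]
  ]
}}

```text
clock: 1.35
eef_pos: [0.4416, 0.0846, 0.2451]
tcp_rot: [0.0, 0.042, 0.999, 0.0]
force: [0.6, 0.1, -0.3]
grip_width: 0.001
finger_force: 0.0
```

Call:
{"op": "carry_out", "data": {
  "plan": [
    [-0.28,-0.44,0,0],
    [-0.57,-0.88,0,0],
    [-0.57,-0.88,0,0]
  ]
}}

```text
clock: 1.72
eef_pos: [0.4916, -0.0093, 0.2441]
tcp_rot: [-0.001, 0.044, 0.999, 0.0]
force: [-0.8, 0.2, 0.1]
grip_width: 0.003
finger_force: 0.0
```

Call:
{"op": "carry_out", "data": {
  "plan": [
    [-0.28,-0.44,0.4,0],
    [-0.57,-0.9,0.8,0],
    [-0.57,-0.9,1,0],
    [-0.57,-0.9,1,0]
  ]
}}

```text
clock: 2.22
eef_pos: [0.5377, -0.1001, 0.142]
tcp_rot: [-0.003, 0.042, 0.999, 0.001]
force: [-0.2, 0.6, -0.0]
grip_width: 0.001
finger_force: 0.0
```

```bash
python3 - <<'E'
from h import *
f=grab_frame("wrist"); save(f,"w1.png"); np.save("w1.npy",f,allow_pickle=True); print(get_state()["eef_pos"].round(4))
R,_=cv2.Rodrigues(np.array(f["rvec"],float)); print(-R.T@np.array(f["tvec"]).ravel())
for nm,lo,hi in (("teal",(80,70,30),(100,255,255)),("gold",(12,90,50),(30,255,255))):
  for a,p in comps(f,lo,hi,(0,0,640,480),80):
    m=p.mean(0); print(nm,a,m.round(),p.min(0),p.max(0),ray(f,m,.019).round(4),ray(f,m,.006).round(4))
E
```

```text
[ 0.5387 -0.1001  0.1443]
[ 0.46543792 -0.09518805  0.27047717]
teal 466 [460. 162.] [451 149] [469 176] [0.4888 0.0026 0.019 ] [0.49   0.0077 0.006 ]
teal 481 [496. 162.] [487 149] [506 176] [0.491  0.0283 0.019 ] [0.4923 0.0347 0.006 ]
teal 504 [533. 162.] [523 148] [543 176] [0.493 0.054 0.019] [0.4944 0.0617 0.006 ]
teal 521 [570. 162.] [559 148] [581 176] [0.4951 0.0798 0.019 ] [0.4966 0.0888 0.006 ]
teal 529 [607. 162.] [595 148] [618 176] [0.4972 0.1054 0.019 ] [0.4989 0.1158 0.006 ]
teal 1019 [315. 163.] [213 161] [416 165] [ 0.4805 -0.0987  0.019 ] [ 0.4813 -0.0989  0.006 ]
teal 1998 [346. 233.] [316 216] [375 250] [ 0.533  -0.0802  0.019 ] [ 0.5365 -0.0794  0.006 ]
gold 2902 [ 85. 122.] [51 91] [136 145] [ 0.4401 -0.251   0.019 ] [ 0.4388 -0.2591  0.006 ]
gold 580 [618. 111.] [606  96] [630 126] [0.4638 0.1082 0.019 ] [0.4637 0.1187 0.006 ]
gold 418 [580. 112.] [570  98] [589 125] [0.462  0.0825 0.019 ] [0.4618 0.0916 0.006 ]
gold 1528 [281. 235.] [258 218] [304 253] [ 0.5307 -0.1282  0.019 ] [ 0.534  -0.1299  0.006 ]
gold 313 [310. 235.] [306 218] [315 251] [ 0.532  -0.1065  0.019 ] [ 0.5354 -0.107   0.006 ]
gold 1867 [109. 284.] [ 81 249] [152 307] [ 0.5581 -0.2651  0.019 ] [ 0.5629 -0.2739  0.006 ]
gold 1561 [133. 359.] [108 320] [172 382] [ 0.6255 -0.2621  0.019 ] [ 0.6338 -0.2708  0.006 ]
```

View pics/w1.png

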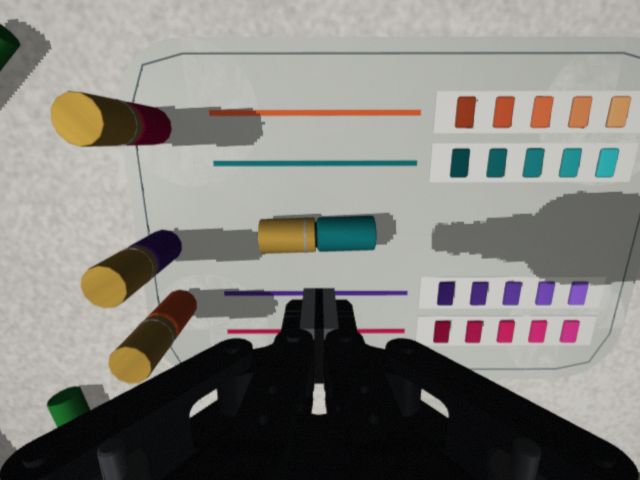

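The wrist view has the bottle centre at about (317,234), the teal line centre at (315,163), and the shut fingers at (318,300), in line with the bottle's middle. That agrees with the earlier figures (about 52 mm to roll). Next I'll descend until contact.

Call:
{"op": "carry_out", "data": {
  "plan": [
    [0,0,0.4,0],
    [0,0,0.8,0],
    [0,0,0.92,0],
    [0,0,0.94,0],
    [0,0,0.94,0]
  ]
}}

```text
clock: 2.9
eef_pos: [0.5412, -0.1019, 0.0537]
tcp_rot: [0.002, 0.042, 0.999, -0.0]
force: [0.1, 0.4, -0.2]
grip_width: -0.003
finger_force: 0.0
```

Call:
{"op": "carry_out", "data": {
  "plan": [
    [0,0,0.02,0],
    [0,0,0.03,0],
    [0,0,0.03,0]
  ]
}}

```text
clock: 3.28
eef_pos: [0.5397, -0.102, 0.0486]
tcp_rot: [0.0, 0.042, 0.999, -0.0]
force: [0.5, 0.6, -0.4]
grip_width: -0.002
finger_force: 0.0
```

Call:
{"op": "carry_out", "data": {
  "plan": [
    [0,0,0.015,0],
    [0,0,0.015,0],
    [0,0,0.015,0]
  ]
}}

```text
clock: 3.65
eef_pos: [0.5395, -0.1018, 0.0467]
tcp_rot: [-0.0, 0.042, 0.999, 0.0]
force: [0.6, 0.9, -0.0]
grip_width: -0.001
finger_force: 0.0
```

Call:
{"op": "carry_out", "data": {
  "plan": [
    [0,0,0.01,0],
    [0,0,0.01,0],
    [0,0,0.01,0]
  ]
}}

```text
clock: 4.03
eef_pos: [0.5398, -0.1019, 0.046]
tcp_rot: [0.0, 0.042, 0.999, -0.0]
force: [-0.3, -0.2, 0.8]
grip_width: -0.0
finger_force: 0.7
```

Call:
{"op": "carry_out", "data": {
  "plan": [
    [0,0,0.007,0],
    [0,0,0.007,0],
    [0,0,0.007,0]
  ]
}}

```text
clock: 4.4
eef_pos: [0.5403, -0.102, 0.0459]
tcp_rot: [0.001, 0.042, 0.999, -0.0]
force: [-0.2, 1.5, 5.1]
grip_width: -0.001
finger_force: 2.7
```

Contact at about 5 N. First stroke: 30 mm.

Call:
{"op": "carry_out", "data": {
  "plan": [
    [0.06,0,0,0],
    [0.13,0,0,0],
    [0.2,0,0,0],
    [0.27,0,0,0],
    [0.3,0,0,0]
  ]
}}

```text
clock: 5.03
eef_pos: [0.5098, -0.1003, 0.0459]
tcp_rot: [0.001, 0.042, 0.999, -0.001]
force: [0.6, -1.2, 4.2]
grip_width: 0.002
finger_force: 2.5
```

```bash
cat > m.py <<'E'
from h import *
print({k:np.round(get_state()[k],4) for k in("clock","eef_pos","force")})
u=np.array([.0832,.9965]); n=np.array([.9965,-.0832]); L=np.array([.4805,-.097])
for cam,box in (("top",(300,200,385,250)),("wrist",(160,130,440,300))):
    f=grab_frame(cam); g={}; w=[]
    for nm,lo,hi in (("teal",(80,80,30),(100,255,255)),("gold",(12,90,50),(30,255,255))):
        c=[p for a,p in comps(f,lo,hi,box,15) if min(np.ptp(p,axis=0))>4]
        if c:
            p=np.vstack(c); W=np.array([ray(f,q,.022)[:2] for q in p]); g[nm]=W.mean(0); w.append(W)
    if len(w)<2: print(cam,"missing",g); continue
    w=np.vstack(w); t=(w-L)@u; d=g["teal"]-g["gold"]
    c=(g["teal"]+g["gold"])/2
    print(cam,"off_n",((c-L)@n).round(4),"along",t.min().round(4),t.max().round(4),"mid",((t.min()+t.max())/2).round(4),"yaw rel line",(np.arctan2(d@n,d@u)).round(3))
E
python3 m.py
```

```text
{'clock': np.float64(5.025), 'eef_pos': array([ 0.5098, -0.1003,  0.0459]), 'force': array([ 0.5981, -1.2094,  4.1731])}
top missing {}
wrist off_n 0.0164 along -0.0693 0.0523 mid -0.0085 yaw rel line -0.583
```

Call:
{"op": "carry_out", "data": {
  "plan": [
    [0,0,-0.1,0],
    [-0.07,0,-0.3,0],
    [-0.3,0,-0.5,0],
    [-0.3,0,-0.5,0]
  ]
}}

```text
clock: 5.62
eef_pos: [0.5414, -0.1023, 0.0967]
tcp_rot: [0.002, 0.042, 0.999, -0.0]
force: [-0.0, -0.1, 0.6]
grip_width: -0.002
finger_force: 0.0
```

```bash
python3 m.py; python3 -c "
from h import *
f=grab_frame('wrist'); save(f,'w2.png')"
```

```text
{'clock': np.float64(5.625), 'eef_pos': array([ 0.5414, -0.1023,  0.0967]), 'force': array([-0.0031, -0.0665,  0.5645])}
top missing {'teal': array([0.48744919, 0.00734408])}
wrist off_n 0.0293 along -0.0706 0.0669 mid -0.0019 yaw rel line -0.333
```

View pics/w2.png

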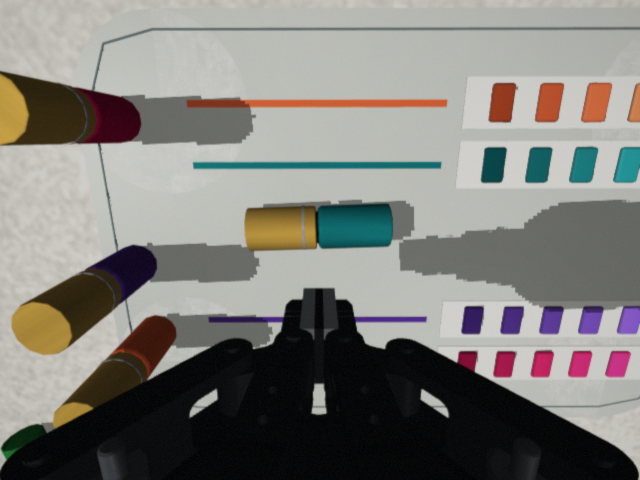

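The bottle rolled to about (319,227) and the line is at (317,165). The measurement mask also caught the line, so I'll tighten it to the largest blob.

```bash
sed -i 's/if min(np.ptp(p,axis=0))>4\]/if min(np.ptp(p,axis=0))>(6 if cam=="top" else 16)]; c=[max(c,key=len)] if c else c/' m.py; python3 m.py
```

```text
{'clock': np.float64(5.775), 'eef_pos': array([ 0.538 , -0.1014,  0.0937]), 'force': array([-0.7974,  0.2031,  0.2261])}
top missing {}
wrist off_n 0.0352 along -0.0444 0.0429 mid -0.0008 yaw rel line -0.032
```

Call:
{"op": "carry_out", "data": {
  "plan": [
    [0.16,-0.03,0.1,0],
    [0.16,-0.03,0.4,0],
    [0.16,-0.03,0.48,0],
    [0.16,-0.03,0.5,0],
    [0.16,-0.03,0.5,0]
  ]
}}

```text
clock: 6.5
eef_pos: [0.5238, -0.103, 0.046]
tcp_rot: [0.001, 0.042, 0.999, 0.001]
force: [-0.3, 1.1, 3.3]
grip_width: -0.001
finger_force: 1.8
```

Call:
{"op": "carry_out", "data": {
  "plan": [
    [0.06,0,0,0],
    [0.13,0,0,0],
    [0.2,0,0,0],
    [0.27,0,0,0],
    [0.32,0,0,0]
  ]
}}

```text
clock: 7.12
eef_pos: [0.4908, -0.1013, 0.0453]
tcp_rot: [-0.0, 0.042, 0.999, -0.001]
force: [-0.1, 0.0, 1.7]
grip_width: -0.001
finger_force: 1.4
```

Call:
{"op": "carry_out", "data": {
  "plan": [
    [0,0,0,0],
    [0,0,-0.1,0],
    [-0.07,0,-0.3,0],
    [-0.32,0,-0.5,0],
    [-0.32,0,-0.5,0]
  ]
}}

```text
clock: 7.75
eef_pos: [0.5257, -0.104, 0.0968]
tcp_rot: [0.002, 0.042, 0.999, -0.0]
force: [-0.5, 0.6, 0.3]
grip_width: -0.003
finger_force: 0.0
```

```bash
python3 m.py;python3 m.py
```

```text
{'clock': np.float64(7.75), 'eef_pos': array([ 0.5257, -0.104 ,  0.0968]), 'force': array([-0.5414,  0.5534,  0.2592])}
top missing {}
wrist off_n 0.0201 along -0.0449 0.0423 mid -0.0013 yaw rel line -0.033
{'clock': np.float64(7.85), 'eef_pos': array([ 0.5226, -0.1032,  0.0943]), 'force': array([-1.7357,  0.2361, -0.7077])}
top missing {}
wrist off_n 0.0204 along -0.045 0.0424 mid -0.0013 yaw rel line -0.033
```

Call:
{"op": "carry_out", "data": {
  "plan": [
    [0.15,0,0.1,0],
    [0.15,0,0.4,0],
    [0.15,0,0.48,0],
    [0.15,0,0.505,0],
    [0.15,0,0.505,0]
  ]
}}

```text
clock: 8.57
eef_pos: [0.509, -0.1014, 0.0459]
tcp_rot: [0.001, 0.042, 0.999, 0.001]
force: [-0.1, 2.4, 5.0]
grip_width: 0.001
finger_force: 2.4
```

Call:
{"op": "carry_out", "data": {
  "plan": [
    [0.06,0,0,0],
    [0.13,0,0,0],
    [0.2,0,0,0],
    [0.27,0,0,0],
    [0.3,0,0,0]
  ]
}}

```text
clock: 9.2
eef_pos: [0.4782, -0.0999, 0.0454]
tcp_rot: [0.0, 0.042, 0.999, -0.0]
force: [-0.9, -0.3, 5.2]
grip_width: 0.002
finger_force: 2.2
```

Call:
{"op": "carry_out", "data": {
  "plan": [
    [0,0,0,0],
    [0,0,-0.1,0],
    [-0.07,0,-0.3,0],
    [-0.3,0,-0.505,0],
    [-0.3,0,-0.505,0]
  ]
}}

```text
clock: 9.82
eef_pos: [0.5104, -0.103, 0.0969]
tcp_rot: [0.002, 0.042, 0.999, -0.001]
force: [0.4, 0.2, -1.3]
grip_width: -0.0
finger_force: 0.0
```

```bash
python3 m.py;python3 m.py;  python3 -c "
from h import *
f=grab_frame('wrist'); save(f,'w3.png')"
```

```text
{'clock': np.float64(9.825), 'eef_pos': array([ 0.5104, -0.103 ,  0.0969]), 'force': array([ 0.4011,  0.2137, -1.2825])}
top missing {}
wrist off_n 0.0058 along -0.0454 0.0665 mid 0.0106 yaw rel line -0.045
{'clock': np.float64(9.925), 'eef_pos': array([ 0.5075, -0.1021,  0.0944]), 'force': array([0.3883, 0.0052, 0.4696])}
top missing {}
wrist off_n 0.0061 along -0.0454 0.0667 mid 0.0106 yaw rel line -0.045
```

View pics/w3.png

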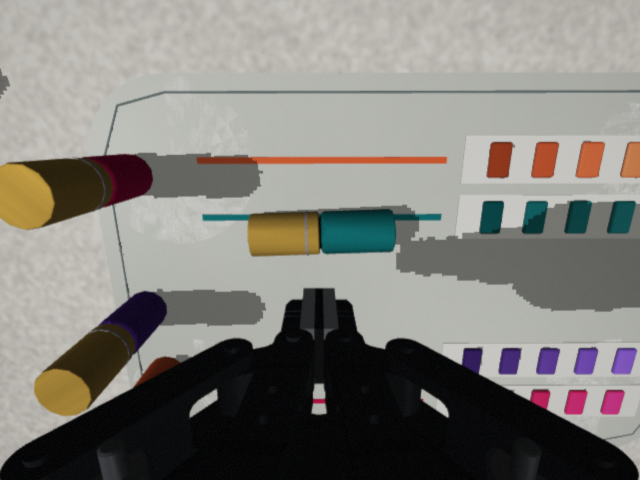

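Only a few mm remain: the bottle is at about (321,233) and the line at row 217. I'll compute the offset from within this one frame.

```bash
cat > m2.py <<'E'
from h import *
f=grab_frame("wrist"); hsv=cv2.cvtColor(f["pixels"],cv2.COLOR_RGB2HSV)
m=cv2.inRange(hsv,np.array((80,80,30)),np.array((100,255,255))); g=cv2.inRange(hsv,np.array((12,90,50)),np.array((30,255,255)))
u=np.array([.0832,.9965]); n=np.array([.9965,-.0832]); L=np.array([.4805,-.097])
def mid(M,cols):
    o=[]
    for c in cols:
        r=np.where(M[150:290,c])[0]+150
        if len(r)>15: o.append((c,(r.min()+r.max())/2))
    return np.array(o)
import sys
T=mid(m,range(330,386,3)); G=mid(g,range(258,300,3))
P=np.array([ray(f,q,.019)[:2] for q in np.vstack([T,G])]) -L
b=np.polyfit(P@u,P@n,1)
ln=[]
for c in list(range(212,240,2))+list(range(418,438,2)):
    r=np.where(m[150:290,c])[0]+150
    if 0<len(r)<9: ln.append(ray(f,(c,r.mean()),.006)[:2])
ln=np.array(ln)-L
lb=np.polyfit(ln@u,ln@n,1)
print("bottle off",b[1].round(4),"yaw",b[0].round(3)," line off",lb.round(4)," diff",(b[1]-lb[1]).round(4), len(T),len(G),len(ln))
E
python3 m2.py
```

```text
bottle off 0.007 yaw -0.032  line off [-0.0006  0.0005]  diff 0.0065 19 14 24
```

Call:
{"op": "carry_out", "data": {
  "plan": [
    [0.15,-0.02,0.1,0],
    [0.15,-0.02,0.4,0],
    [0.15,-0.02,0.48,0],
    [0.15,-0.02,0.505,0],
    [0.15,-0.02,0.505,0]
  ]
}}

```text
clock: 10.75
eef_pos: [0.4942, -0.1025, 0.0459]
tcp_rot: [0.001, 0.042, 0.999, 0.001]
force: [0.3, 3.1, 4.4]
grip_width: 0.006
finger_force: 2.2
```

Call:
{"op": "carry_out", "data": {
  "plan": [
    [0.03,0,0,0],
    [0.07,0,0,0],
    [0.11,0,0,0],
    [0.13,0,0,0],
    [0.13,0,0,0]
  ]
}}

```text
clock: 11.38
eef_pos: [0.481, -0.1018, 0.0459]
tcp_rot: [0.001, 0.042, 0.999, 0.0]
force: [-0.5, 1.9, 6.2]
grip_width: -0.0
finger_force: 2.9
```

Call:
{"op": "carry_out", "data": {
  "plan": [
    [0,0,-0.1,0],
    [0,0,-0.3,0],
    [-0.25,0,-0.5,0],
    [-0.25,0,-0.7,0],
    [-0.25,0,-0.7,0]
  ]
}}

```text
clock: 12.0
eef_pos: [0.5064, -0.1047, 0.1164]
tcp_rot: [0.001, 0.042, 0.999, -0.001]
force: [0.9, 0.5, -0.7]
grip_width: 0.003
finger_force: 0.0
```

```bash
python3 m2.py; python3 m2.py; python3 -c "
from h import *
f=grab_frame('wrist'); save(f,'w4.png')"
```

```text
bottle off 0.0013 yaw -0.033  line off [-0.0014  0.0004]  diff 0.0009 19 13 20
bottle off 0.0013 yaw -0.029  line off [-0.0009  0.0003]  diff 0.0009 19 14 20
```

View pics/w4.png

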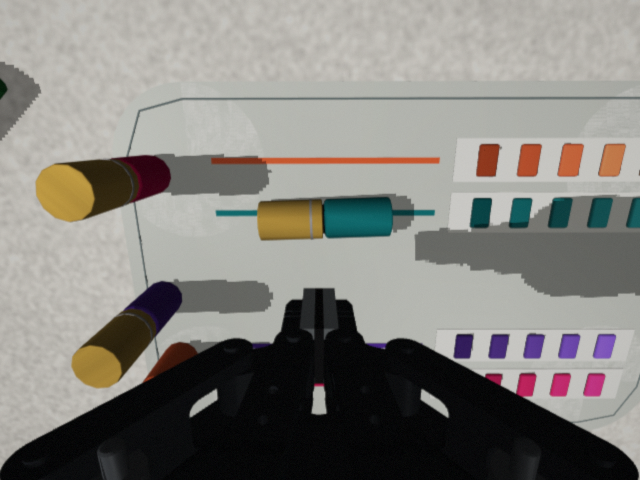

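The bottle at (325,218) straddles the teal line (row 213, ends at columns 216 and 434). It's about 1 mm off the line's centre, 0.03 rad off parallel, and clear of the robot. I'm handing in.

```bash
python3 -c "
from workcell import *
print(sign_off())"
```

```text
the job is handed in; nothing more can be done
None
```

I rolled the teal bottle about 51 mm onto the teal line in four fingertip strokes; my last measurement had it about 1 mm off the line's centre and 0.03 rad off parallel. The robot was clear of it when I handed the job in, and sign-off returned no verdict.

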